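# Hold the sieve under the filter spout, pot below

### The job

Get ready to rinse berries: first slide the small aluminium pot along the table, without lifting it, until the mark in the middle of its floor is right under the tip of the water filter's spout, and leave it standing there. Then pick up the plastic sieve and hold it level and still in the air, its bowl centred under the spout, about midway between pot and spout and touching neither. Finish while still holding the sieve there, and leave everything else where it stands.

Things in the scene. Friction and masses are not known exactly. Their poses are not given: they have to be found in the camera images.
- pot: Empty open aluminium saucepan, loose, about 0.45 kg; 132 mm across, 75 mm high, wall 3 mm. One level black bar handle, 18 mm wide, 12 mm thick, middle 60 mm up, along the pot's own -x, from 66 to 193 mm from its axis. Origin: centre of the underside, z up. Starts left or right of the spout (sieve on the other side), handle towards the robot (-x) within 0.35 rad.
- pot_mark (a point): The round dark mark, 16 mm across, at the centre of the pot's inner floor, 4 mm above its underside.
- pot_grip (a point): Point in the middle of the pot's handle, 120 mm from the pot's axis (pot frame -0.120, 0, 0.060): a good place to pinch it from above across the 18 mm width.
- sieve: White rigid plastic sieve, loose, about 0.09 kg: round flat-bottomed bowl, foot 80 mm, rim 110 mm across, 45 mm high; level handle 16 mm wide, 8 mm thick, middle 40 mm above the underside, along its own -x, from 53 to 183 mm from the bowl's axis; short lug on the far rim. Origin: centre of the bowl's underside, z up. Handle towards the robot (-x) within 0.35 rad.
- sieve_grip (a point): Point in the middle of the sieve's handle, 115 mm from the bowl's axis (sieve frame -0.115, 0, 0.040): a good place to pinch it from above across the 16 mm width.
- filter: Counter-top water filter, fixed, at the back: white box 120 x 150 x 90 mm with a steel swan-neck spout of 16 mm pipe that rises from its middle to 318 mm and bends over towards the robot (its own -x, within 0.15 rad), ending in a downward nozzle 20 mm across. Origin: on the table straight below the spout tip, 200 mm in front of the box's middle.
- spout_tip (a point): The nozzle's lower end, straight above the filter's origin, 240 mm above the table, pointing down.
- saucer: White ceramic saucer, 110 mm across, 16 mm high, bystander, between the robot and the spout; the pot's raised handle may pass over it. Origin: centre of the underside.
- spoon: Steel tablespoon, 180 mm long, lying flat, bystander, near the robot on its right.
- mug: White ceramic mug with a handle, 76 mm across, 85 mm high, bystander at one of four outer places. Origin: centre of the underside.
- jar: Glass jar with a steel cap, 72 mm across, 95 mm high, bystander at one of four outer places. Origin: centre of the underside.
- mill: Dark wooden pepper mill, 54 mm across, 140 mm high, bystander at one of four outer places. Origin: centre of the underside.
- potlid: Aluminium pot lid lying flat, 136 mm across, with a black knob, 35 mm high in all, bystander near the robot on its left. Origin: centre of the underside.
- can: Food can, 72 mm across, 80 mm high, bystander at one of four outer places. Origin: centre of the underside.

How it is judged:
By the outcome, as a careful person would: the job done as asked, in the order asked, and still so for the second after the job is handed in, while the arm keeps its last pose, push and grip.
It also fails if it takes over 64 s, if anything falls off the work surface, if the arm or the gripper's body presses on something with over 40 N, if the wrist force passes 120 N, or if a joint passes its speed limit or range.

### The arm

A 7-joint arm with a two-finger parallel gripper is mounted at the origin on the work surface. World frame = base frame: x ahead of the robot, y to its left, z up, the work surface at z = 0. Lengths are in mm, angles in rad, forces in N, time in s.
With the tool pointing down it reaches from about 400 to 925 mm from the base axis. Payload 5.6 kg.
Tool frame: the origin (TCP) lies between the finger pads; the fingertips stand 14 mm ahead of it and the grasp point (between the pads) lies 5 mm behind it; x points along the fingers, z is the direction in which the jaws open and shut, and the axes are right-handed (so a half turn about x gives the same grasp; the last joint's range is limited). The gripper opens to 85 mm and grips with 20 to 120 N. Pads are 22 mm wide; open, the fingers measure 114 mm over their backs; the gripper's body (76 mm by 85 mm) begins 54 mm behind the grasp point. The pads swing forward as they close: fully open they stand 13 mm farther back than shut.
Start: joints at [-1.231, 0.468, -0.012, 1.603, 0.006, 1.071, -0.056], TCP at [242.827, 602.945, 245.29] pointing down, gripper open.
Joint ranges: [-2.53, 2.53], [-0.31, 2.02], [-1.57, 1.55], [0.28, 2.44], [-1.29, 4.43], [0.15, 1.84], [-2.92, 2.92]. Speed limits (rad/s): [2.57, 2.57, 3.14, 3.14, 3.14, 3.14, 3.14].

### API

Orientations are given as a unit quaternion [x, y, z, w].
In Python, from workcell import manip gives the robot as it stands.
- The arm moves only by the shell command python3 -m creep 'ROWS' [FORCE]. ROWS is JSON, a list of rows, each a list of 7 numbers: the turn, a rotation vector about the tool's x, y, z in rad, then the shift along the tool's x, y, z in cm, then the finger opening in cm, from 0 to 8.54. In form: [[rx, ry, rz, tx, ty, tz, jaw], ...]. A call has exactly 5 rows; each row shifts and turns the commanded pose from where the row before left it, along the tool's axes as they then stand; what a row does not reach is not made up. A row lasts 1/10 s, in which the tool goes at most 50 mm and 8.59 degrees, less where a joint would pass 70% of its speed; a pose out of reach is approached as far as the arm can. A call with a gripper value outside its range is refused whole. The fingers move at their own pace and stop on an object; FORCE is the grip in N (left out, the last holds). Time passes only in rows, so rows that do not move let the fingers close, or fill a call up. It gives the time, the measured TCP pose, the force and the opening at its end, in the units of the state.
- manip.state(): the state, without advancing time (a new reading comes with each control period).
- manip.get_image(name): name is "side" or "top" or "wrist"; returns a dict with "image" (384x512x3 uint8, red, green, blue), "fx", "fy", "cx", "cy" (pixels), "T" (4x4, takes a point from camera to world coordinates). Camera axes: x right, y down, z forward; pixel columns grow to the right and rows downward; lengths in mm; the calibration is good to about 2 mm. The wrist camera is an equidistant fisheye: a pixel r from the principal point sees the ray r / f radians off the axis. A picture is of the moment at which its call begins. There is no depth.
- manip.sign_off(): hands the job in, once; it reports no verdict.
The state is a dict: "t": time; "joint_pos": joint angles; "joint_velocities": joint speeds; "effort": joint torques, N m; "tcp_pos": TCP position; "orientation": TCP orientation; "contact_force": force on the tool from outside, world axes, zero at the start; "torque": the same for the moment, N m; "opening": opening from 0.0 (shut) to 1.0 (fully open).
Only numpy, scipy, OpenCV 4.12 (cv2) and the standard library are available. Lean on these libraries where they do the work, as an engineer would, in place of code of your own. Each camera call takes 0.05 s, during which the arm holds its last target.

## Working session

There is one attempt and no reset: what is moved stays moved. The work goes in short steps, Python scripts to look and compute and a shell command to move; the robot and the scene stay as the last step left them, time stands still between calls to the robot, and variables do not carry over. Pictures are saved under pics/ and viewed, and the job is handed in when it is done.

```bash
ls; mkdir -p pics; python3 - <<'E'
from workcell import manip
import cv2,numpy as np
print(manip.state())
for n in ["side","top","wrist"]:
    d=manip.get_image(n); cv2.imwrite(f"pics/{n}0.png",d["image"][:,:,::-1])
    print(n,d["fx"],d["fy"],d["cx"],d["cy"],np.round(d["T"],3).tolist())
E
```

```text
pics
{'t': 0.0, 'joint_pos': array([-1.23101038,  0.46837477, -0.01156815,  1.60363891,  0.00598971,
        1.07141339, -0.05628361]), 'joint_velocities': array([ 8.68146859e-04, -2.55202871e-05, -3.09466420e-04, -9.88075318e-04,
       -2.92316903e-04,  1.34012436e-03, -5.29526807e-04]), 'effort': array([-1.11849065e-03, -5.32392704e+01,  2.09639256e-02, -2.51293552e+01,
        1.14947718e-02,  7.93972984e-03, -1.09476596e-05]), 'tcp_pos': array([242.655496  , 602.421457  , 244.33353459]), 'orientation': array([-0.39612615,  0.58649959,  0.39533826,  0.58549975]), 'contact_force': array([-0.56668373, -0.54643539, -0.35835294]), 'torque': array([0.00067476, 0.01784101, 0.04661321]), 'opening': 1.0031522689909609}
side 360.8197135871845 360.8197135871845 253.8275874985783 191.43518876629707 [[0.699, -0.488, 0.522, -101.745], [-0.715, -0.46, 0.526, -611.689], [-0.016, -0.741, -0.671, 933.989], [0.0, 0.0, 0.0, 1.0]]
top 424.6240386155578 424.6240386155578 255.64698322450866 185.053197719558 [[-0.006, -0.982, 0.189, 230.041], [-1.0, 0.01, 0.022, -15.455], [-0.023, -0.189, -0.982, 1444.315], [0.0, 0.0, 0.0, 1.0]]
wrist 297.3186396354542 297.3186396354542 254.87307082205587 193.235603796158 [[0.373, 0.88, 0.293, 168.648], [0.928, -0.353, -0.119, 632.094], [-0.001, 0.317, -0.949, 373.335], [0.0, 0.0, 0.0, 1.0]]
```

View pics/side0.png

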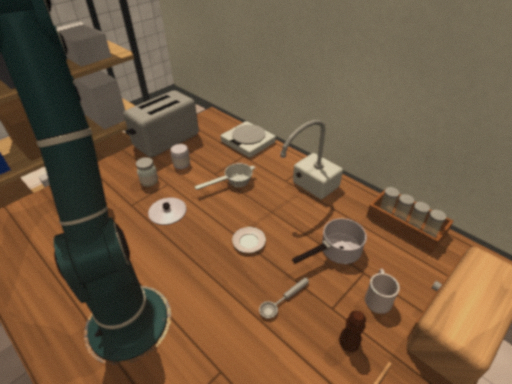

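View pics/top0.png

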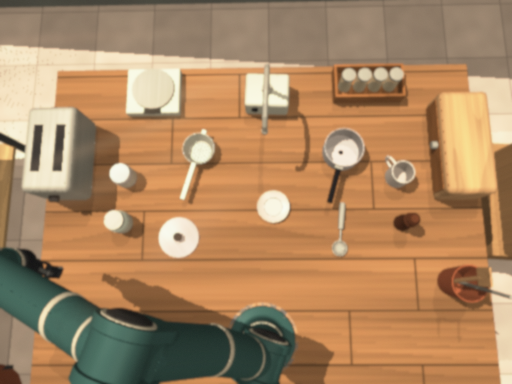

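View pics/wrist0.png

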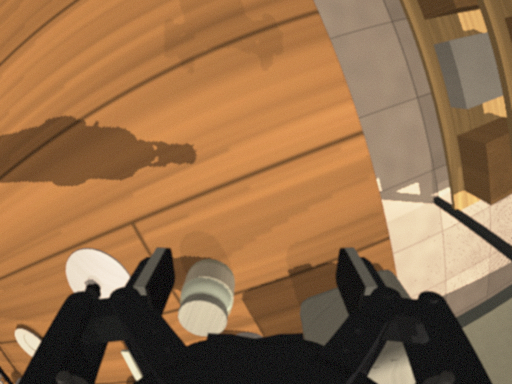

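The side view shows the pot at (343,243), sieve at (238,177) and spout tip at (284,155). In the top view the pot mark is near (342,152), the sieve bowl near (200,149) and the spout tip near (264,132). Next I'll enlarge these areas and measure.

```bash
cat > h.py <<'E'
import numpy as np,cv2
from workcell import manip
from scipy.spatial.transform import Rotation as R
def ray(d,u,v):
    T=np.array(d["T"]); p=np.array([(u-d["cx"])/d["fx"],(v-d["cy"])/d["fy"],1.])
    return T[:3,3],T[:3,:3]@(p/np.linalg.norm(p))
def plane(d,u,v,z):
    o,r=ray(d,u,v); return o+r*(z-o[2])/r[2]
def proj(d,P):
    T=np.array(d["T"]); p=T[:3,:3].T@(np.array(P,float)-T[:3,3]); return np.array([d["fx"]*p[0]/p[2]+d["cx"],d["fy"]*p[1]/p[2]+d["cy"]])
def projw(d,P):
    T=np.array(d["T"]); p=T[:3,:3].T@(np.array(P,float)-T[:3,3]); th=np.arctan2(np.hypot(p[0],p[1]),p[2]); a=np.arctan2(p[1],p[0])
    return np.array([d["cx"]+d["fx"]*th*np.cos(a),d["cy"]+d["fy"]*th*np.sin(a)])
def planew(d,u,v,z):
    T=np.array(d["T"]); a=np.array([u-d["cx"],v-d["cy"]])/d["fx"]; th=np.hypot(*a)
    r=np.array([np.sin(th)*a[0]/th,np.sin(th)*a[1]/th,np.cos(th)]) if th>0 else np.array([0,0,1.])
    r=T[:3,:3]@r; o=T[:3,3]; return o+r*(z-o[2])/r[2]
def tri(*rs):
    A=np.zeros((3,3));b=np.zeros(3)
    for o,r in rs:
        M=np.eye(3)-np.outer(r,r);A+=M;b+=M@o
    p=np.linalg.solve(A,b); return p,[np.linalg.norm((np.eye(3)-np.outer(r,r))@(p-o)) for o,r in rs]
def crop(d,x0,y0,w,h,s,name):
    im=d["image"][y0:y0+h,x0:x0+w,::-1]; cv2.imwrite(name,cv2.resize(im,None,fx=s,fy=s,interpolation=cv2.INTER_CUBIC))
E
python3 - <<'E'
from h import *
t=manip.get_image("top");s=manip.get_image("side")
np.save("t.npy",t["image"]);np.save("s.npy",s["image"])
crop(t,170,60,110,150,4,"pics/tA.png")
crop(t,300,110,120,110,5,"pics/tB.png")
crop(s,180,100,200,180,4,"pics/sA.png")
E
```

```text
(no output)
```

View pics/tA.png

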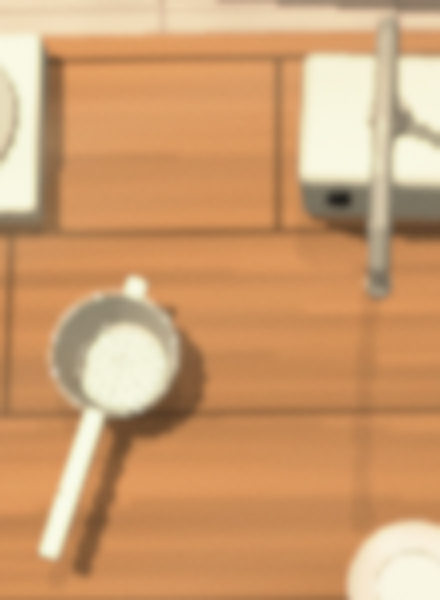

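View pics/tB.png

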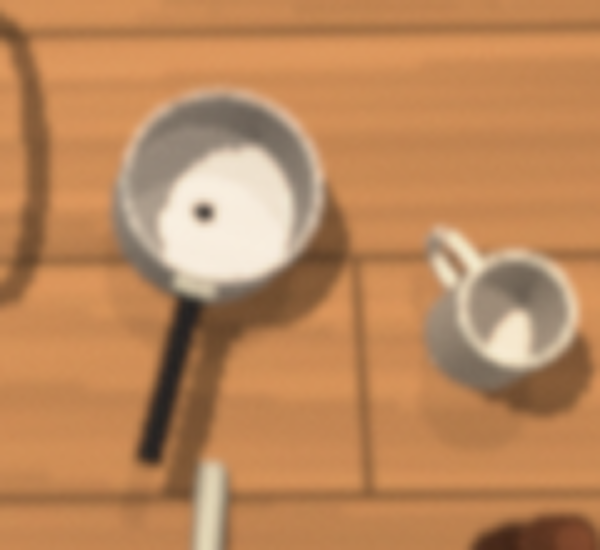

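View pics/sA.png

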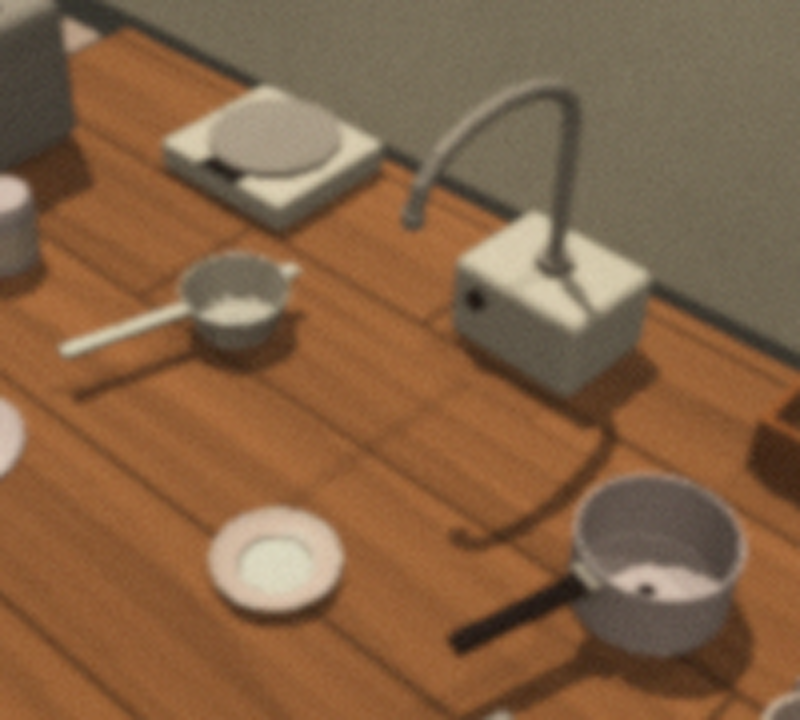

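The top crop shows the spout nozzle end at about (264,133), the sieve rim centre at (198.5,148) and the pot mark at (340.4,152). The black handle runs from (338,170) to (329,202). Now I'll measure these with masks and rays.

```bash
python3 - <<'E'
from h import *
t=manip.get_image("top");s=manip.get_image("side")
def mask(d,x0,y0,x1,y1,f):
    im=d["image"].astype(int); m=np.zeros(im.shape[:2],bool); m[y0:y1,x0:x1]=f(im)[y0:y1,x0:x1]; return m
dark=lambda im: im.max(2)<75
def cen(m): ys,xs=np.nonzero(m); return xs.mean(),ys.mean(),len(xs)
# mark
for d,b,n in((t,(333,145,350,160),"t"),(s,(333,238,352,255),"s")):
    im=d["image"].astype(float).sum(2); x0,y0,x1,y1=b; sub=im[y0:y1,x0:x1]
    print(n,"min",sub.min(), np.unravel_index(sub.argmin(),sub.shape))
    y,x=np.unravel_index(sub.argmin(),sub.shape); yy,xx=np.mgrid[-2:3,-2:3]; w=sub[y-2:y+3,x-2:x+3]; w=w.max()-w
    u,v=x0+x+(w*xx).sum()/w.sum(),y0+y+(w*yy).sum()/w.sum(); print(n,"mark",u,v,plane(d,u,v,4))
# pot handle
m=mask(t,320,165,342,208,dark); ys,xs=np.nonzero(m); P=np.array([plane(t,u,v,66)[:2] for u,v in zip(xs,ys)])
c=P.mean(0); w,V=np.linalg.eigh(np.cov(P.T)); a=V[:,1]*np.sign(V[0,1]); print("pothandle c",c,"yaw",np.arctan2(a[1],a[0]),"ext",((P-c)@a).min(),((P-c)@a).max(),len(P))
# sieve handle: bright
br=lambda im:(im[:,:,2]>130)
m=mask(t,175,162,196,205,br); ys,xs=np.nonzero(m); P=np.array([plane(t,u,v,44)[:2] for u,v in zip(xs,ys)])
c=P.mean(0); w,V=np.linalg.eigh(np.cov(P.T)); a=V[:,1]*np.sign(V[0,1]); print("sievehandle c",c,"yaw",np.arctan2(a[1],a[0]),"ext",((P-c)@a).min(),((P-c)@a).max(),len(P))
pt=lambda x0,y0,k,X,Y:(x0+(X+.5)/k-.5,y0+(Y+.5)/k-.5)
# spout
a=pt(170,60,4,378,297); b=pt(180,100,4,412,222)
print("spout side z240",plane(s,*b,240)," top near edge z240",plane(t,*a,240))
# rims
print("sieve rim z45",plane(t,*pt(170,60,4,115,353),45),plane(s,*pt(180,100,4,236,292),45))
for X,Y in((51,353),(178,353),(115,291),(115,416)): print(plane(t,*pt(170,60,4,X,Y),45)[:2])
print("sieve handle end",plane(t,*pt(170,60,4,49,557),44), "lug",plane(t,*pt(170,60,4,137,277),44))
print("pot rim z75",plane(t,*pt(300,110,5,221,193),75),plane(s,*pt(180,100,4,658,531),75))
print("saucer",plane(t,273,206,14),"box",plane(t,*pt(170,60,4,303,182),90))
print("mug",plane(t,*pt(300,110,5,518,308),85),"mill",plane(t,409,219,130))
E
```

```text
t min 244.0 (np.int64(7), np.int64(7))
t mark 340.26706962167003 151.99149317215134 [ 621.55165365 -279.45559714    4.        ]
s min 203.0 (np.int64(9), np.int64(8))
s mark 340.92194437952793 247.54802523954194 [ 622.10887359 -279.80962178    4.        ]
pothandle c [ 492.53363106 -241.42285976] yaw -0.2966558390143679 ext -55.642286747777824 54.14509152363253 116
sievehandle c [518.21202327 246.42787426] yaw -0.28283085874165065 ext -66.73436702700259 67.71650938655391 238
spout side z240 [626.52310392 -13.22323359 240.        ]  top near edge z240 [615.53881517 -14.56875556 240.        ]
sieve rim z45 [631.03088515 211.22243738  45.        ] [627.73191237 205.00534045  45.        ]
[631.73319625 266.27140853]
[630.34080859 157.13244066]
[686.43505448 212.30109129]
[575.53990388 210.14209334]
sieve handle end [454.90840039 263.43882953  44.        ] lug [699.12648135 193.6287146   44.        ]
pot rim z75 [ 615.12683417 -278.69684306   75.        ] [ 624.42184233 -277.89505181   75.        ]
saucer [432.18990762 -42.01685506  14.        ] box [765.48765867  47.76754322  90.        ]
mug [ 532.39744871 -465.64319355   85.        ] mill [ 371.49165945 -457.72512718  130.        ]
```

```bash
cat >> h.py <<'E'
def need(pos,ang,half=False):
    """tool down, jaw axis perpendicular to handle yaw `ang`; prints rotvec(tool), shift (tool, cm) from current"""
    s=manip.state(); Rc=R.from_quat(s["orientation"]); x=np.array([0,0,-1.]); z=np.array([-np.sin(ang),np.cos(ang),0]); 
    if half: z=-z
    y=np.cross(z,x); Rt=R.from_matrix(np.stack([x,y,z],1))
    rv=(Rc.inv()*Rt).as_rotvec(); sh=Rc.inv().apply(np.array(pos)-s["tcp_pos"])/10
    sh2=Rt.inv().apply(np.array(pos)-s["tcp_pos"])/10
    print("tcp",s["tcp_pos"].round(1),"rv",rv.round(4),"deg",np.degrees(np.linalg.norm(rv)).round(2),"shift cur",sh.round(3),"shift tgt-frame",sh2.round(3),"F",s["contact_force"].round(1),"open",round(s["opening"],3),"t",round(s["t"],2),"q",s["joint_pos"].round(2))
E
python3 - <<'E'
from h import *
s=manip.state(); Rc=R.from_quat(s["orientation"]); print(Rc.as_matrix().round(3))
w=manip.get_image("wrist"); T=np.array(w["T"]); print("cam off in tool",Rc.inv().apply(T[:3,3]-s["tcp_pos"]).round(1),Rc.inv().apply(T[:3,2]).round(2))
need([506.7,-245.3,150],-0.29); need([506.7,-245.3,150],-0.29,True)
E
```

```text
[[-0.    -0.928  0.374]
 [-0.     0.374  0.928]
 [-1.    -0.    -0.   ]]
cam off in tool [-128.9   79.7   -0.4] [ 0.95 -0.32  0.  ]
tcp [242.8 602.9 245.1] rv [-0.0929 -0.0003  0.    ] deg 5.32 shift cur [  9.532 -56.166 -68.816] shift tgt-frame [  9.511 -49.543 -73.73 ] F [0.1 0.5 1. ] open 0.998 t 0.4 q [-1.23  0.47 -0.01  1.6   0.01  1.07 -0.06]
tcp [242.8 602.9 245.1] rv [3.0487e+00 0.0000e+00 4.0000e-04] deg 174.68 shift cur [  9.532 -56.166 -68.816] shift tgt-frame [ 9.511 49.543 73.73 ] F [0.1 0.5 1. ] open 0.998 t 0.4 q [-1.23  0.47 -0.01  1.6   0.01  1.07 -0.06]
```

The wrist camera sits on the tool's +y side. With the half=False orientation it faces the robot, away from the spout, so I'll use that.

```bash
python3 -m creep '[[-0.093,0,0,0,-3,-2,8.5],[0,0,0,0,-4,-3,8.5],[0,0,0,0,-4,-3,8.5],[0,0,0,0,-4,-3,8.5],[0,0,0,0,-4,-3,8.5]]' 40; python3 -m creep '[[0,0,0,0,-4,-3,8.5],[0,0,0,0,-4,-3,8.5],[0,0,0,0,-4,-3,8.5],[0,0,0,0,-4,-3,8.5],[0,0,0,0,-4,-3,8.5]]';  python3 -c "
from h import *
need([506.7,-245.3,150],-0.29)"
```

```text
t: 0.9
tcp_pos: [383.2, 410.8, 245.5]
orientation: [-0.423, 0.567, 0.423, 0.567]
contact_force: [1.2, 0.6, 0.4]
opening: 0.996
t: 1.4
tcp_pos: [532.0, 209.8, 245.7]
orientation: [-0.423, 0.567, 0.423, 0.567]
contact_force: [1.1, 1.2, 0.2]
opening: 0.995
tcp [532.  209.8 245.7] rv [0.0003 0.0007 0.0005] deg 0.05 shift cur [  9.545 -10.572 -44.346] shift tgt-frame [  9.569 -10.591 -44.337] F [1.1 1.2 0.2] open 0.995 t 1.4 q [-0.55  0.33  0.15  1.81 -0.06  1.    0.9 ]
```

```bash
python3 -m creep '[[0,0,0,0,-1.2,-4.8,8.5],[0,0,0,0,-1.2,-4.8,8.5],[0,0,0,0,-1.2,-4.8,8.5],[0,0,0,0,-1.2,-4.8,8.5],[0,0,0,0,-1.2,-4.8,8.5]]';  python3 -c "
from h import *
need([506.7,-245.3,150],-0.29)
w=manip.get_image('wrist'); cv2.imwrite('pics/w1.png',w['image'][:,:,::-1])
np.savez('w1.npz',**{k:np.array(v) for k,v in w.items()})
print(projw(w,[626,-14,240]),projw(w,[622,-280,4]))"
```

```text
t: 1.9
tcp_pos: [519.6, -37.5, 245.6]
orientation: [-0.423, 0.567, 0.422, 0.567]
contact_force: [1.3, -0.1, -0.0]
opening: 0.997
tcp [519.6 -37.5 245.6] rv [0.0003 0.0005 0.0008] deg 0.06 shift cur [  9.558  -4.692 -20.29 ] shift tgt-frame [  9.564  -4.706 -20.284] F [ 1.3 -0.1 -0. ] open 0.997 t 1.9 q [-0.22  0.25  0.27  1.93 -0.08  0.97  1.36]
[329.3520555  366.05085091] [126.14421937 267.25794391]
```

View pics/w1.png

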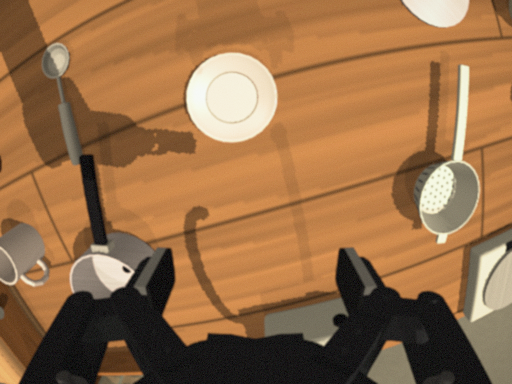

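Wrist view: the saucer is at (232,97). The pot's black handle runs from (86,157) to (100,245), and the sieve handle from (463,66) to (458,160). The spout tip is hidden behind the gripper.

```bash
python3 -m creep '[[0,0,0,0,-0.9,-4.2,8.5],[0,0,0,0,-0.9,-4.2,8.5],[0,0,0,0,-0.9,-4.2,8.5],[0,0,0,2,-0.9,-4.2,8.5],[0,0,0,3,-1.1,-3.5,8.5]]';  python3 -c "
from h import *
d=dict(np.load('w1.npz'))
a=planew(d,463,66,44);b=planew(d,458,160,44);print('sieve hdl',a,b,np.arctan2((b-a)[1],(b-a)[0]))
print('rim',planew(d,449,197,45))
a=planew(d,86,157,66);b=planew(d,99.5,243,66);print('pot hdl',a,b,np.arctan2((b-a)[1],(b-a)[0]))
need([506.7,-245.3,150],-0.29)
w=manip.get_image('wrist'); cv2.imwrite('pics/w2.png',w['image'][:,:,::-1])
np.savez('w2.npz',**{k:np.array(v) for k,v in w.items()})
print(projw(w,[626,-14,240]),projw(w,[622,-280,4]))"
```

```text
t: 2.45
tcp_pos: [507.7, -246.3, 196.8]
orientation: [-0.424, 0.566, 0.421, 0.568]
contact_force: [1.5, 0.6, 0.1]
opening: 0.994
sieve hdl [459.51143886 260.7049634   44.        ] [581.71771529 228.87418677  44.        ] -0.254806008866775
rim [630.14329047 208.35228789  45.        ]
pot hdl [ 441.79020385 -222.67404172   66.        ] [ 549.73304035 -257.24747272   66.        ] -0.30996951284155505
tcp [ 507.7 -246.3  196.8] rv [-0.001  -0.0003  0.0052] deg 0.3 shift cur [4.677 0.152 0.066] shift tgt-frame [4.678 0.127 0.064] F [1.5 0.6 0.1] open 0.994 t 2.45 q [ 0.11  0.38  0.36  1.88 -0.17  0.9   1.83]
[576.78537211 309.91754412] [255.45542778 261.1631548 ]
```

View pics/w2.png

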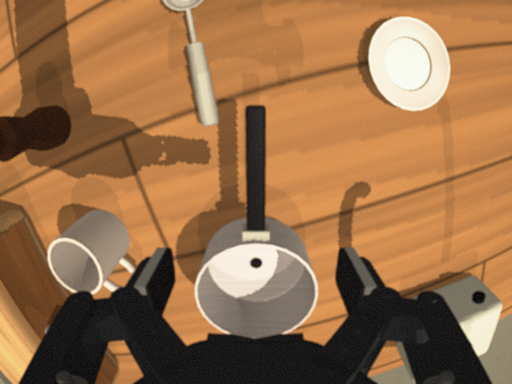

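The wrist view shows the pot mark at (256,262) against a predicted (255.5,261). The handle runs from (256,107) to (257.5,231), centred between the fingers.

```bash
python3 - <<'E'
from h import *
d=dict(np.load('w2.npz'))
im=d['image'].astype(int)
m=np.zeros(im.shape[:2],bool); m[100:232,235:280]=(im.max(2)<50)[100:232,235:280]
r0=[np.nonzero(m[v])[0].mean() for v in range(112,228)]; 
P=np.array([planew(d,u,v,66)[:2] for u,v in zip(r0,range(112,228))])
k=np.polyfit(P[:,0],P[:,1],1);print("yaw",np.arctan(k[0]),"ends",P[0],P[-1]," y at x=507",np.polyval(k,507))
print("mark",planew(d,256.3,262.3,4))
E
```

```text
yaw -0.27958670587959267 ends [ 444.0257609  -227.69471917] [ 547.85010859 -258.51122399]  y at x=507 -246.07814795680628
mark [ 623.94152162 -279.46428949    4.        ]
```

```bash
python3 -m creep '[[0,0,0.005,3,0,0,8.5],[0,0,0,3,0.0,0,8.5],[0,0,0,3,0,0,8.5],[0,0,0,3,0,0,6],[0,0,0,2,0,0,5]]';  python3 -c "
from h import *
need([507.3,-245.8,55],-0.285)"
```

```text
t: 3.0
tcp_pos: [505.7, -242.3, 53.3]
orientation: [-0.42, 0.568, 0.425, 0.565]
contact_force: [-0.1, -0.9, -0.2]
opening: 0.687
tcp [ 505.7 -242.3   53.3] rv [-0.0045  0.0005 -0.0074] deg 0.5 shift cur [-0.173 -0.249 -0.286] shift tgt-frame [-0.172 -0.249 -0.288] F [-0.1 -0.9 -0.2] open 0.687 t 3.0 q [ 0.17  0.6   0.28  1.95 -0.27  0.63  1.9 ]
```

```bash
python3 -m creep '[[-0.004,0,-0.006,-0.1,-0.1,-0.3,4],[0,0,0,0,-0.1,0,4],[0,0,0,0,0,0,4],[0,0,0,0,0,0,4],[0,0,0,0,0,0,4]]';  python3 -c "
from h import *
need([507.3,-245.8,55],-0.285)"
```

```text
t: 3.5
tcp_pos: [508.1, -246.9, 57.4]
orientation: [-0.425, 0.565, 0.423, 0.567]
contact_force: [-0.5, -0.2, -0.2]
opening: 0.47
tcp [ 508.1 -246.9   57.4] rv [-0.0007  0.0001  0.0029] deg 0.17 shift cur [0.236 0.111 0.086] shift tgt-frame [0.236 0.111 0.086] F [-0.5 -0.2 -0.2] open 0.47 t 3.5 q [ 0.17  0.6   0.28  1.95 -0.27  0.63  1.91]
```

```bash
python3 -m creep '[[0,0,0.002,0.2,0.1,0.1,3],[0,0,0,0,0,0,2.5],[0,0,0,0,0,0,1],[0,0,0,0,0,0,0.5],[0,0,0,0,0,0,0]]' 40;  python3 -m creep '[[0,0,0,0,0,0,0],[0,0,0,0,0,0,0],[0,0,0,0,0,0,0],[0,0,0,0,0,0,0],[0,0,0,0,0,0,0]]'; python3 -c "
from h import *
need([507.3,-245.8,55],-0.285)"
```

```text
t: 4.0
tcp_pos: [506.7, -245.4, 54.4]
orientation: [-0.423, 0.566, 0.424, 0.566]
contact_force: [-1.0, 0.7, 2.5]
opening: 0.203
t: 4.5
tcp_pos: [506.7, -245.5, 54.3]
orientation: [-0.423, 0.566, 0.424, 0.566]
contact_force: [-2.2, 2.0, 5.3]
opening: 0.205
tcp [ 506.7 -245.5   54.3] rv [-0.0008  0.0002 -0.0013] deg 0.09 shift cur [-0.069 -0.07  -0.013] shift tgt-frame [-0.069 -0.07  -0.013] F [-2.2  2.   5.3] open 0.205 t 4.5 q [ 0.17  0.6   0.28  1.95 -0.27  0.63  1.91]
```

Gripped at 17.4 mm opening. Before sliding I'll refine the spout tip.

```bash
python3 - <<'E'
from h import *
t=manip.get_image("top");s=manip.get_image("side")
crop(s,265,125,50,50,10,"pics/sN.png"); crop(t,245,95,50,50,10,"pics/tN.png")
E
```

```text
(no output)
```

View pics/sN.png

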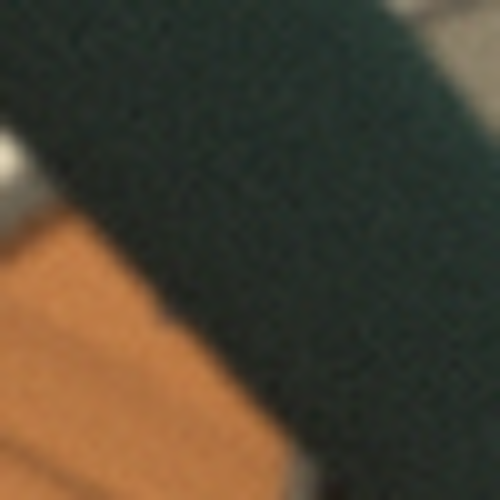

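View pics/tN.png

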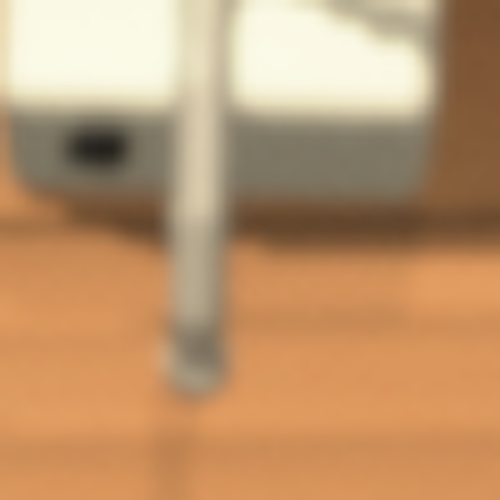

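```bash
python3 - <<'E'
from h import *
t=manip.get_image("top");s=manip.get_image("side")
im=np.load("s.npy")[125:175,265:315,::-1]; cv2.imwrite("pics/sN2.png",cv2.resize(im,None,fx=10,fy=10,interpolation=cv2.INTER_CUBIC))
print("top near edge",plane(t,264.2,133.8,240))
def ring(d,c,n=72):
    a=np.linspace(0,2*np.pi,n,endpoint=False); return np.array([proj(d,[c[0]+10*np.cos(x),c[1]+10*np.sin(x),240]) for x in a])
for c in([626,-14],[630,-14]):
    for d,n,o in((t,"t",(245,95)),(s,"s",(265,125))):
        r=(ring(d,c)-o+.5)*10-.5; print(c,n,"crop10 bbox",r.min(0).round(0),r.max(0).round(0))
E
```

```text
top near edge [615.76690326 -14.79267332 240.        ]
[626, -14] t crop10 bbox [160. 327.] [227. 392.]
[626, -14] s crop10 bbox [150. 289.] [213. 326.]
[630, -14] t crop10 bbox [160. 314.] [227. 379.]
[630, -14] s crop10 bbox [159. 284.] [221. 321.]
```

View pics/sN2.png

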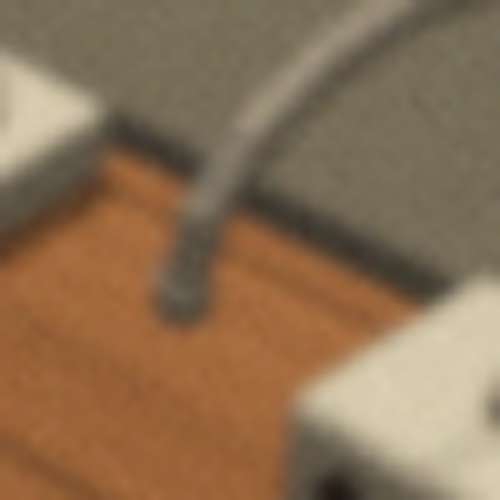

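The observed nozzle outline is x 155–212 with its bottom at 325, which matches a tip at (626,-14.5,240). I'll slide the pot about (+4,+265), which in tool axes is y 7.06 cm and z 25.5 cm.

```bash
python3 -m creep '[[0,0,0,-0.03,0.1,0.4,0],[0,0,0,0,0.3,1.0,0],[0,0,0,0,0.42,1.5,0],[0,0,0,0,0.42,1.5,0],[0,0,0,0,0.42,1.5,0]]'; python3 -m creep '[[0,0,0,0,0.42,1.5,0],[0,0,0,0,0.42,1.5,0],[0,0,0,0,0.42,1.5,0],[0,0,0,0,0.42,1.5,0],[0,0,0,0,0.3,1,0]]'; python3 -c "
from h import *
need([510.7,19.5,54.5],-0.285)"
```

```text
t: 5.2
tcp_pos: [507.5, -182.2, 54.4]
orientation: [-0.424, 0.566, 0.424, 0.566]
contact_force: [-0.6, -0.9, -2.0]
opening: 0.204
t: 5.7
tcp_pos: [508.2, -109.5, 54.6]
orientation: [-0.424, 0.566, 0.425, 0.566]
contact_force: [-0.0, -1.6, -1.4]
opening: 0.202
tcp [ 508.2 -109.5   54.6] rv [ 0.0007  0.0005 -0.0014] deg 0.09 shift cur [ 0.017  3.376 12.451] shift tgt-frame [6.0000e-03 3.3850e+00 1.2449e+01] F [-0.  -1.6 -1.4] open 0.202 t 5.7 q [-0.08  0.55  0.28  2.06 -0.27  0.57  1.68]
```

```bash
python3 -m creep '[[0,0,0,0.02,0.3,1,0],[0,0,0,0,0.42,1.5,0],[0,0,0,0,0.42,1.5,0],[0,0,0,0,0.42,1.5,0],[0,0,0,0,0.42,1.5,0]]'; python3 -m creep '[[0,0,0,0,0.42,1.5,0],[0,0,0,0,0.42,1.5,0],[0,0,0,0,0.42,1.5,0],[0,0,0,0,0.14,0.6,0],[0,0,0,0,0,0,0]]'; python3 -c "
from h import *
need([510.7,19.5,54.5],-0.285)
t=manip.get_image('top'); s=manip.get_image('side')
print(proj(t,[626,-14.5,4]),proj(s,[626,-14.5,4]))
crop(t,210,90,110,100,6,'pics/t3.png'); crop(s,210,120,160,130,5,'pics/s3.png')
"
```

```text
t: 6.2
tcp_pos: [508.9, -38.2, 54.5]
orientation: [-0.423, 0.567, 0.424, 0.566]
contact_force: [0.3, -1.4, -1.6]
opening: 0.2
t: 6.7
tcp_pos: [509.7, 15.3, 54.4]
orientation: [-0.424, 0.566, 0.425, 0.565]
contact_force: [-0.3, 0.8, -1.0]
opening: 0.199
tcp [509.7  15.3  54.4] rv [ 0.0015  0.0003 -0.0016] deg 0.13 shift cur [-0.008  0.023  0.432] shift tgt-frame [-0.008  0.023  0.432] F [-0.3  0.8 -1. ] open 0.199 t 6.7 q [-0.33  0.54  0.29  2.08 -0.28  0.56  1.44]
[264.33763731 151.67902575] [280.40077575 207.56661453]
```

View pics/t3.png

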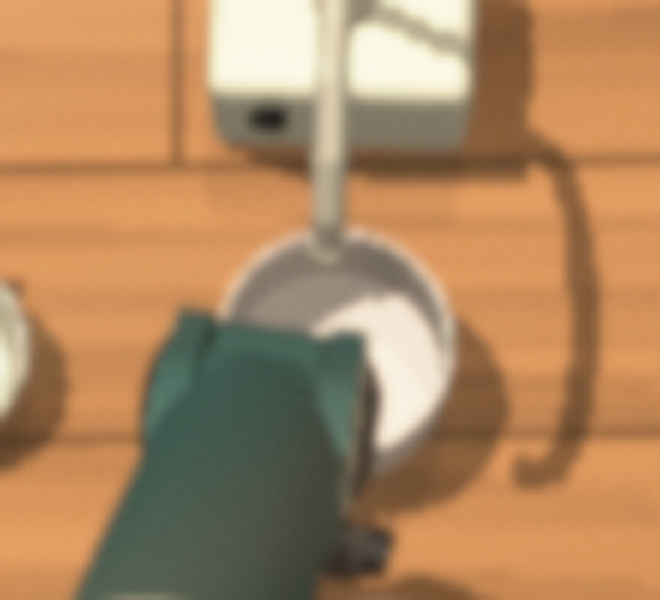

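View pics/s3.png

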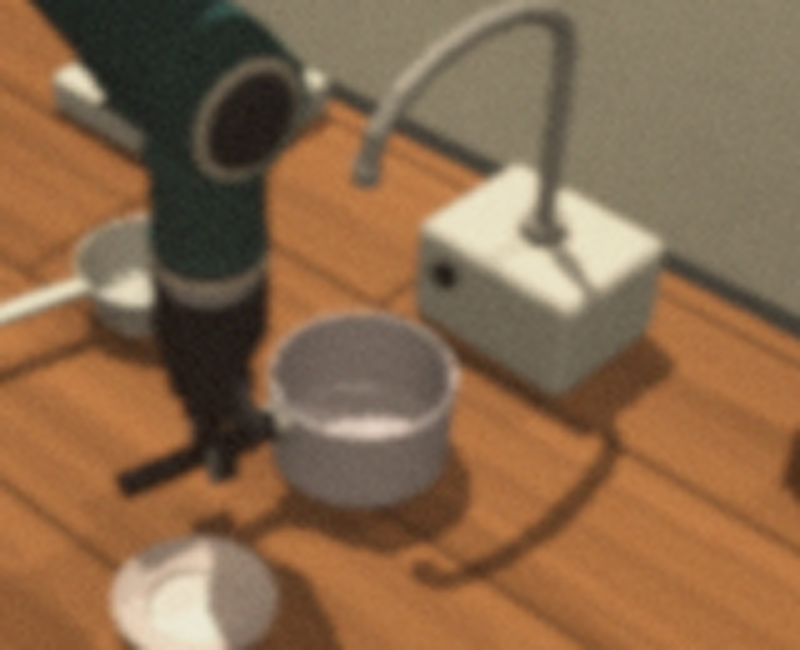

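The top view has the mark hidden by the arm, and in the side view it is just behind the pot's near wall at about (354,440). I'll do the remaining 4 mm and check the mark with the wrist camera.

```bash
python3 -m creep '[[0,0,0,0,0.02,0.2,0],[0,0,0,0,0,0.2,0],[0,0,0,0,0,0.03,0],[0,0,0,0,0,0,0],[0,0,0,0,0,0,0]]'; python3 -c "
from h import *
need([510.7,19.5,54.5],-0.285)
w=manip.get_image('wrist'); cv2.imwrite('pics/w4.png',w['image'][:,:,::-1])
np.savez('w4.npz',**{k:np.array(v) for k,v in w.items()})
print(projw(w,[626,-14.5,4]))
s=manip.get_image('side');crop(s,250,170,60,60,10,'pics/s4.png');print((proj(s,[626,-14.5,4])-[250,170])*10)"
```

```text
t: 7.3
tcp_pos: [511.0, 17.8, 54.5]
orientation: [-0.423, 0.566, 0.424, 0.566]
contact_force: [0.1, -1.2, -1.6]
opening: 0.2
tcp [511.   17.8  54.5] rv [-0.0016 -0.0002 -0.0007] deg 0.1 shift cur [-0.004  0.077  0.154] shift tgt-frame [-0.004  0.077  0.155] F [ 0.1 -1.2 -1.6] open 0.2 t 7.3 q [-0.33  0.54  0.29  2.08 -0.28  0.56  1.44]
[256.99448985 346.61852754]
[304.00775749 375.66614533]
```

View pics/w4.png

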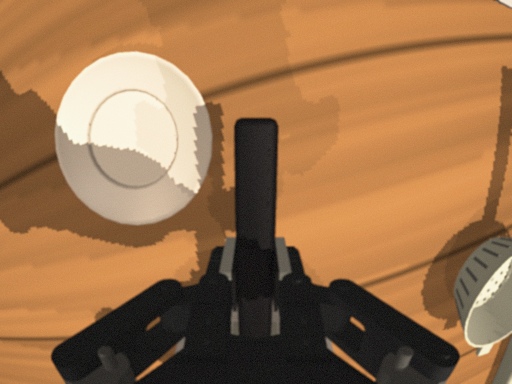

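View pics/s4.png

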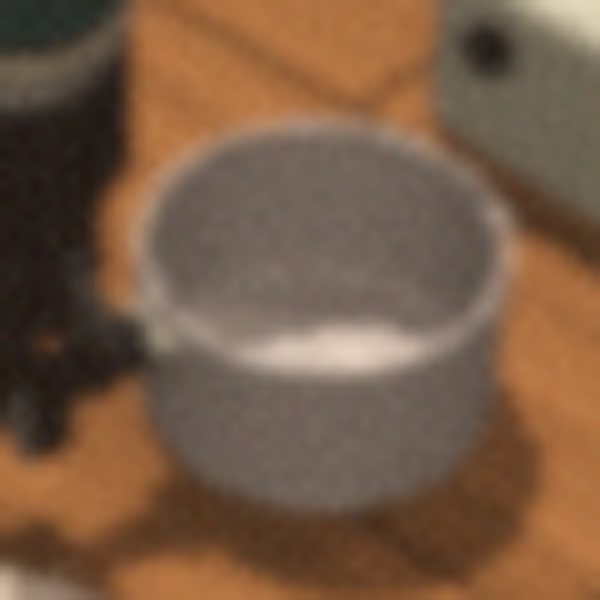

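The gripper hides the mark in the wrist view, and the pot wall hides it in the side view. In the side crop the rim spans x 137–518 and y 115–375. I'll compare that with the projected ring.

```bash
python3 - <<'E'
from h import *
s=manip.get_image("side")
for c in([626,-14.5],[622,-14.5],[626,-18.5]):
    r=np.array([proj(s,[c[0]+66*np.cos(a),c[1]+66*np.sin(a),75]) for a in np.linspace(0,6.28,200)]); r=(r-[250,170]+.5)*10-.5
    b=np.array([proj(s,[c[0]+66*np.cos(a),c[1]+66*np.sin(a),0]) for a in np.linspace(0,6.28,200)]); b=(b-[250,170]+.5)*10-.5
    print(c,r.min(0).round(),r.max(0).round(),"base",b.max(0).round())
E
```

```text
[626, -14.5] [128. 115.] [504. 368.] base [489. 520.]
[622, -14.5] [120. 120.] [496. 374.] base [482. 526.]
[626, -18.5] [136. 120.] [513. 374.] base [498. 526.]
```

```bash
python3 -m creep '[[0,0,0,0,0.05,0.15,0],[0,0,0,0,0.05,0.1,0],[0,0,0,0,0,0,0],[0,0,0,0,0,0,0],[0,0,0,0,0,0,0]]'; python3 -m creep '[[0,0,0,0,0,0,1.9],[0,0,0,0,0,0,2.2],[0,0,0,0,0,0,2.6],[0,0,0,0,0,0,4],[0,0,0,0,0,0,5]]'; python3 -c "
from h import *
need([510.7,19.5,54.5],-0.285)"
```

```text
t: 7.95
tcp_pos: [510.7, 21.2, 54.5]
orientation: [-0.423, 0.566, 0.424, 0.566]
contact_force: [0.6, -0.1, -1.2]
opening: 0.204
t: 8.45
tcp_pos: [510.7, 21.0, 54.5]
orientation: [-0.423, 0.566, 0.424, 0.566]
contact_force: [1.1, -0.5, 0.8]
opening: 0.58
tcp [510.7  21.   54.5] rv [-0.0008  0.0001 -0.0008] deg 0.06 shift cur [ 0.002 -0.036 -0.141] shift tgt-frame [ 0.003 -0.036 -0.141] F [ 1.1 -0.5  0.8] open 0.58 t 8.45 q [-0.34  0.54  0.29  2.08 -0.28  0.56  1.43]
```

```bash
python3 -m creep '[[0,0,0,-2,0,0,6],[0,0,0,-4,0,0,7],[0,0,0,-4,0,0,7],[0,0,0,-2,0,4.5,7],[0,0,0,0,0,5,7]]'; python3 -m creep '[[0,0,0,0,0,5,7],[0,0,0,0,0.5,4.5,7],[0,0,0,0,1,3,7],[0,0,0,0,1,1,7],[0,0,0,0,0,0,7]]'; python3 -c "
from h import *
need([518,244,150],-0.28)
t=manip.get_image('top'); s=manip.get_image('side'); w=manip.get_image('wrist')
np.savez('w5.npz',**{k:np.array(v) for k,v in w.items()})
print(proj(t,[626,-14.5,4]),proj(s,[626,-14.5,4]))
crop(t,170,90,150,120,5,'pics/t5.png'); crop(s,210,120,100,110,5,'pics/s5.png');cv2.imwrite('pics/w5.png',w['image'][:,:,::-1])
"
```

```text
t: 8.95
tcp_pos: [540.2, 111.6, 178.6]
orientation: [-0.423, 0.565, 0.422, 0.569]
contact_force: [1.3, -0.1, 0.4]
opening: 0.82
t: 9.45
tcp_pos: [550.1, 250.6, 174.0]
orientation: [-0.424, 0.566, 0.425, 0.565]
contact_force: [-0.1, -0.1, 0.7]
opening: 0.816
tcp [550.1 250.6 174. ] rv [-0.0019 -0.0004 -0.0025] deg 0.18 shift cur [ 2.403  2.891 -1.52 ] shift tgt-frame [ 2.395  2.9   -1.516] F [-0.1 -0.1  0.7] open 0.816 t 9.45 q [-0.72  0.48  0.31  1.8  -0.18  0.9   0.96]
[264.33763731 151.67902575] [280.40077575 207.56661453]
```

View pics/t5.png

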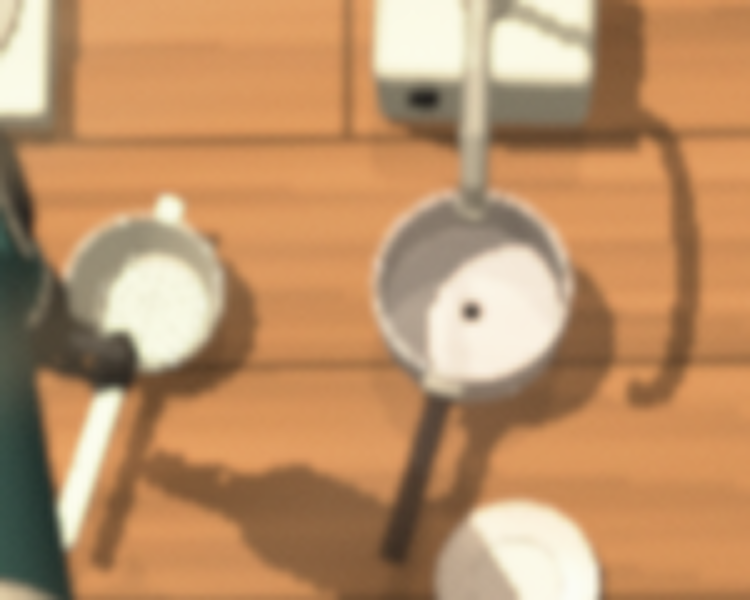

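View pics/s5.png

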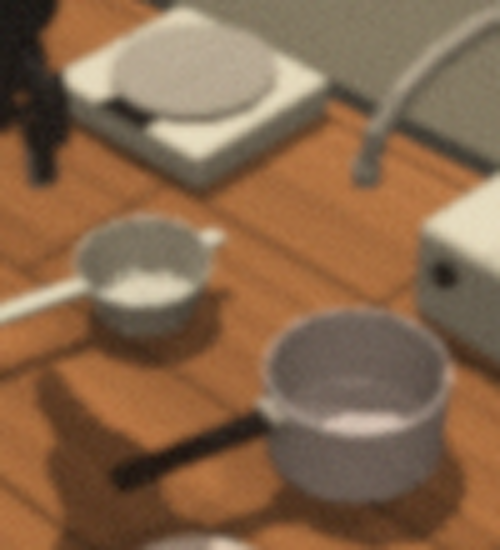

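View pics/w5.png

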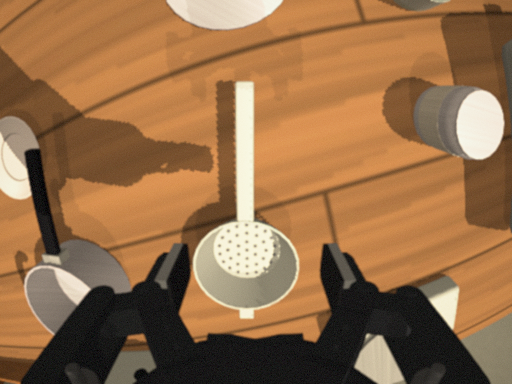

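The top view shows the pot mark at about (263.8,151.8), against a target of (264.3,151.7), so the pot is placed to within 1–2 mm. In the wrist view the sieve handle runs from (244,83) to (246,220).

```bash
python3 - <<'E'
from h import *
t=manip.get_image("top")
im=t["image"].astype(float).sum(2); x0,y0,x1,y1=256,145,272,160; sub=im[y0:y1,x0:x1]
y,x=np.unravel_index(sub.argmin(),sub.shape); yy,xx=np.mgrid[-2:3,-2:3]; w=sub[y-2:y+3,x-2:x+3]; w=w.max()-w
u,v=x0+x+(w*xx).sum()/w.sum(),y0+y+(w*yy).sum()/w.sum(); print("mark",u,v,plane(t,u,v,4))
d=dict(np.load('w5.npz')); im=d['image'].astype(int)
br=im[:,:,2]>150
V=range(88,212); r0=[225+np.nonzero(br[q,225:265])[0].mean() for q in V]
P=np.array([planew(d,u,q,44)[:2] for u,q in zip(r0,V)])
k=np.polyfit(P[:,0],P[:,1],1); print("sieve yaw",np.arctan(k[0]),"resid",np.abs(P[:,1]-np.polyval(k,P[:,0])).max())
e=planew(d,244.3,82,44)[:2]; print("end",e); a=np.arctan(k[0]); print("centre from end",e+183*np.array([np.cos(a),np.sin(a)]))
print("rim ctr z45: L,R",planew(d,194,265,45),planew(d,299,265,45),"near/far",planew(d,246.5,221.5,45),planew(d,247,310,45))
print("lug end",planew(d,247,318.5,44))
E
```

```text
mark 263.7823095823096 151.86609336609337 [625.34631432 -12.54677912   4.        ]
sieve yaw -0.28888302740116134 resid 0.5630891262995306
end [459.31563201 264.01677014]
centre from end [634.73260218 211.88341633]
rim ctr z45: L,R [614.82263472 162.02854981  45.        ] [644.7747721  266.01258643  45.        ] near/far [582.44693234 228.88907598  45.        ] [687.41171214 197.06744118  45.        ]
lug end [700.95888535 192.84073357  44.        ]
```

```bash
python3 -c "
from h import *
need([522.7,245,35],-0.287)"
```

```text
tcp [552.2 246.  174.7] rv [-0.0022 -0.0008 -0.0004] deg 0.13 shift cur [13.973  2.796 -0.928] shift tgt-frame [13.972  2.803 -0.933] F [-0.1 -0.8 -0.2] open 0.819 t 9.65 q [-0.72  0.48  0.32  1.8  -0.18  0.9   0.96]
```

```bash
python3 -m creep '[[-0.002,0,0,0,1.4,-0.4,6],[0,0,0,3,1.4,-0.5,5],[0,0,0,4,0,0,5],[0,0,0,4,0,0,5],[0,0,0,2,0,0,5]]'; python3 -m creep '[[0,0,0,0.5,0,0,5],[0,0,0,0.4,0,0,5],[0,0,0,0,0,0,5],[0,0,0,0,0,0,5],[0,0,0,0,0,0,5]]'; python3 -c "
from h import *
need([522.7,245,35],-0.287)
w=manip.get_image('wrist');cv2.imwrite('pics/w6.png',w['image'][:,:,::-1])"
```

```text
t: 10.15
tcp_pos: [521.0, 245.1, 41.9]
orientation: [-0.423, 0.568, 0.424, 0.565]
contact_force: [-0.2, 0.9, 0.6]
opening: 0.582
t: 10.65
tcp_pos: [522.9, 248.2, 36.8]
orientation: [-0.424, 0.565, 0.424, 0.566]
contact_force: [-0.7, 0.5, 0.1]
opening: 0.587
tcp [522.9 248.2  36.8] rv [0.0031 0.0017 0.0005] deg 0.2 shift cur [ 0.175 -0.07  -0.314] shift tgt-frame [ 0.176 -0.071 -0.314] F [-0.7  0.5  0.1] open 0.587 t 10.65 q [-0.69  0.64  0.25  1.92 -0.26  0.61  1.01]
```

View pics/w6.png

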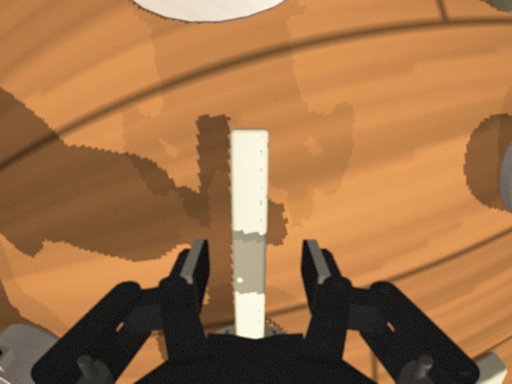

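The sieve handle, at column 249.5, sits between the fingers about 2 mm off centre. I'll trim that and close.

```bash
python3 -m creep '[[0.002,0,0,0.12,0,-0.2,3],[0,0,0,0,0,0,2.4],[0,0,0,0,0,0,1.5],[0,0,0,0,0,0,0.5],[0,0,0,0,0,0,0]]' 50; python3 -m creep '[[0,0,0,0,0,0,0],[0,0,0,0,0,0,0],[0,0,0,0,0,0,0],[0,0,0,0,0,0,0],[0,0,0,0,0,0,0]]'; python3 -c "
from h import *
need([522.7,245,35],-0.287)"
```

```text
t: 11.2
tcp_pos: [521.5, 245.9, 34.3]
orientation: [-0.423, 0.566, 0.424, 0.566]
contact_force: [-1.9, -0.7, 1.8]
opening: 0.179
t: 11.7
tcp_pos: [521.5, 245.9, 34.3]
orientation: [-0.423, 0.566, 0.424, 0.566]
contact_force: [-0.4, -0.2, 0.7]
opening: 0.177
tcp [521.5 245.9  34.3] rv [ 0.0011 -0.     -0.0011] deg 0.09 shift cur [-0.067 -0.142 -0.057] shift tgt-frame [-0.067 -0.142 -0.057] F [-0.4 -0.2  0.7] open 0.177 t 11.7 q [-0.69  0.65  0.24  1.92 -0.26  0.61  1.01]
```

Sieve gripped. Lift it 135 mm.

```bash
python3 -m creep '[[0,0,0,-0.5,0,0,0],[0,0,0,-1.5,0,0,0],[0,0,0,-2,0,0,0],[0,0,0,-2,0,0,0],[0,0,0,-2,0,0,0]]'; python3 -m creep '[[0,0,0,-2,0,0,0],[0,0,0,-2,0,0,0],[0,0,0,-1.2,0,0,0],[0,0,0,-0.4,0,0,0],[0,0,0,0,0,0,0]]'; python3 -c "
from h import *
need([522.7,245,169.3],-0.287)
s=manip.get_image('side');crop(s,170,90,160,140,5,'pics/s7.png')
w=manip.get_image('wrist');cv2.imwrite('pics/w7.png',w['image'][:,:,::-1])"
```

```text
t: 12.2
tcp_pos: [522.0, 246.0, 116.2]
orientation: [-0.423, 0.566, 0.424, 0.566]
contact_force: [0.1, 0.2, -1.4]
opening: 0.173
t: 12.7
tcp_pos: [521.8, 246.1, 170.9]
orientation: [-0.423, 0.566, 0.424, 0.566]
contact_force: [-0.3, -0.4, -0.9]
opening: 0.175
tcp [521.8 246.1 170.9] rv [ 0.0013  0.0009 -0.0004] deg 0.09 shift cur [ 0.16  -0.116 -0.079] shift tgt-frame [ 0.16  -0.116 -0.078] F [-0.3 -0.4 -0.9] open 0.175 t 12.7 q [-0.75  0.44  0.32  1.87 -0.18  0.86  0.94]
```

View pics/s7.png

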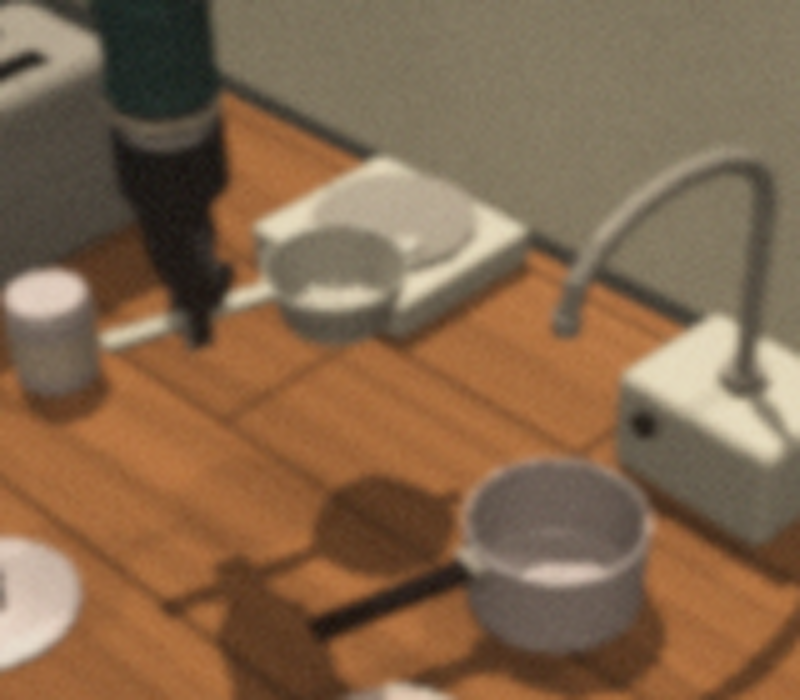

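View pics/w7.png

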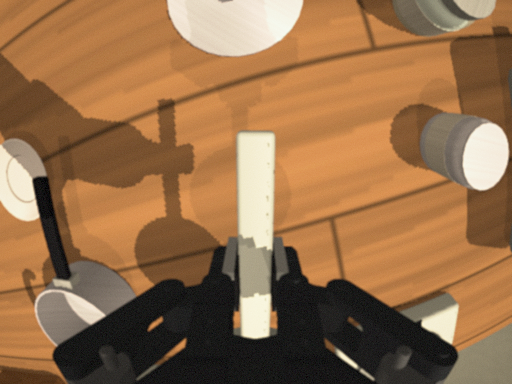

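The sieve hangs level in the grip, with its rim centre at side crop (337,265). Now I'll sweep it over the pot.

```bash
python3 -m creep '[[0,0,0,0,-0.1,-0.5,0],[0,0,0,0,-0.3,-1.2,0],[0,0,0,0,-0.5,-1.9,0],[0,0,0,0,-0.5,-1.9,0],[0,0,0,0,-0.5,-1.9,0]]'; python3 -m creep '[[0,0,0,0,-0.5,-1.9,0],[0,0,0,0,-0.5,-1.9,0],[0,0,0,0,-0.5,-1.9,0],[0,0,0,0,-0.5,-1.9,0],[0,0,0,0,-0.5,-1.9,0]]';python3 -m creep '[[0,0,0,0.1,-0.5,-1.9,0],[0,0,0,0,-0.5,-1.5,0],[0,0,0,0,-0.3,-0.9,0],[0,0,0,0,-0.1,-0.3,0],[0,0,0,0,0,0,0]]'; python3 -c "
from h import *
need([515.7,19,169.3],-0.287)"
```

```text
t: 13.3
tcp_pos: [518.7, 167.4, 169.8]
orientation: [-0.423, 0.567, 0.424, 0.566]
contact_force: [-0.8, 0.4, -1.0]
opening: 0.176
t: 13.8
tcp_pos: [515.6, 69.2, 169.9]
orientation: [-0.423, 0.567, 0.424, 0.566]
contact_force: [-0.2, -0.2, -0.1]
opening: 0.176
t: 14.3
tcp_pos: [516.6, 22.9, 169.1]
orientation: [-0.423, 0.567, 0.424, 0.566]
contact_force: [0.3, -0.7, -0.9]
opening: 0.174
tcp [516.6  22.9 169.1] rv [ 0.0004 -0.     -0.0012] deg 0.07 shift cur [-0.017 -0.026 -0.402] shift tgt-frame [-0.017 -0.026 -0.402] F [ 0.3 -0.7 -0.9] open 0.174 t 14.3 q [-0.42  0.35  0.38  2.01 -0.18  0.81  1.34]
```

```bash
python3 -c "
from h import *
t=manip.get_image('top'); s=manip.get_image('side')
np.save('t8.npy',t['image']);np.save('s8.npy',s['image'])
crop(t,220,90,90,110,6,'pics/t8.png'); crop(s,230,110,100,110,7,'pics/s8.png')
need([515.7,19,169.3],-0.287)"
```

```text
tcp [516.7  24.  169.2] rv [ 0.0021  0.0003 -0.0013] deg 0.14 shift cur [-0.015 -0.05  -0.508] shift tgt-frame [-0.015 -0.051 -0.508] F [-0.1 -0.7 -1.6] open 0.17 t 14.4 q [-0.43  0.35  0.38  2.01 -0.18  0.81  1.34]
```

View pics/t8.png

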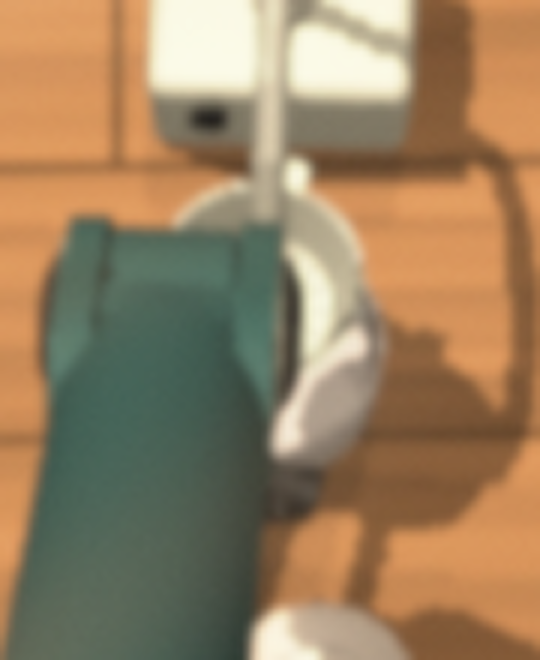

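View pics/s8.png

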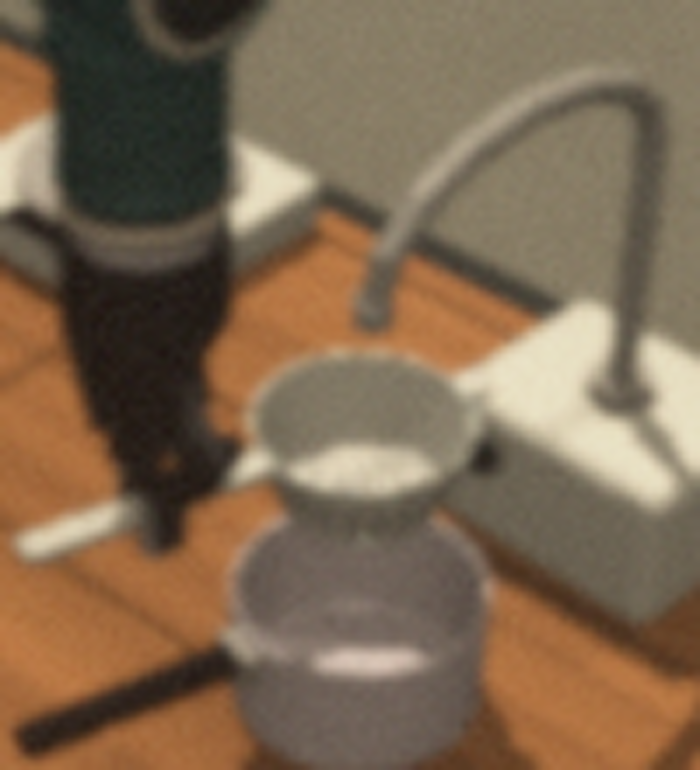

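Side view: the sieve rim spans about x 247–483 with its top at y 349, the foot's lowest point is at about y 538, and the handle end is at (25,548). Top view: the rim's right edge is at 363 and its top at 178. I'll compare these with the projected ring.

```bash
python3 - <<'E'
from h import *
t=manip.get_image('top'); s=manip.get_image('side')
A=np.linspace(0,6.28,300)
def bb(d,c,r,z,o,k):
    q=np.array([proj(d,[c[0]+r*np.cos(a),c[1]+r*np.sin(a),z]) for a in A]); q=(q-o+.5)*k-.5; return q.min(0).round(),q.max(0).round()
for c in([626,-14.5],[626,-9.5],[630,-10]):
    print(c,"side rim",bb(s,c,55,180,(230,110),7),"foot",bb(s,c,40,135,(230,110),7),"top rim",bb(t,c,55,180,(220,90),6))
    y=-.287;e=np.array([c[0]-183*np.cos(y),c[1]-183*np.sin(y),175]);print("handle end",(proj(s,e)-(230,110)+.5)*7-.5)
    l=np.array([c[0]+70*np.cos(y),c[1]+70*np.sin(y),175]);print("lug",(proj(s,l)-(230,110)+.5)*7-.5,(proj(t,l)-(220,90)+.5)*6-.5)
E
```

```text
[626, -14.5] side rim (array([252., 352.]), array([484., 498.])) foot (array([282., 443.]), array([447., 549.])) top rim (array([161., 181.]), array([374., 385.]))
handle end [ 24.70306976 559.87399924]
lug [489.28576204 384.94868175] [304.01381659 161.15575659]
[626, -9.5] side rim (array([245., 348.]), array([476., 493.])) foot (array([275., 438.]), array([439., 544.])) top rim (array([151., 181.]), array([364., 385.]))
handle end [ 17.13077304 554.81193848]
lug [481.26835164 380.62674982] [294.45532976 161.28893671]
[630, -10] side rim (array([251., 345.]), array([482., 489.])) foot (array([281., 435.]), array([445., 541.])) top rim (array([152., 173.]), array([365., 378.]))
handle end [ 24.33872705 551.03521072]
lug [487.26798476 377.38091264] [295.31996544 154.0073579 ]
```

Best match is a bowl centre near (627.5,-10), so I need about 5 mm along tool -z.

```bash
python3 -m creep '[[0,0,0,0,0,-0.25,0],[0,0,0,0,0,-0.25,0],[0,0,0,0,0,0,0],[0,0,0,0,0,0,0],[0,0,0,0,0,0,0]]'; python3 -m creep '[[0,0,0,0,0,0,0],[0,0,0,0,0,0,0],[0,0,0,0,0,0,0],[0,0,0,0,0,0,0],[0,0,0,0,0,0,0]]'; python3 -c "
from h import *
t=manip.get_image('top'); s=manip.get_image('side'); w=manip.get_image('wrist')
np.savez('w9.npz',**{k:np.array(v) for k,v in w.items()})
crop(t,220,90,90,110,6,'pics/t9.png'); crop(s,230,110,100,110,7,'pics/s9.png');cv2.imwrite('pics/w9.png',w['image'][:,:,::-1])
need([515.2,19,169.3],-0.287)"
```

```text
t: 15.0
tcp_pos: [515.3, 18.5, 169.3]
orientation: [-0.423, 0.566, 0.424, 0.566]
contact_force: [-0.3, 0.2, -1.1]
opening: 0.17
t: 15.5
tcp_pos: [515.3, 18.5, 169.3]
orientation: [-0.423, 0.566, 0.424, 0.566]
contact_force: [0.9, 0.2, -0.7]
opening: 0.177
tcp [515.3  18.5 169.3] rv [ 0.0011  0.0001 -0.0009] deg 0.08 shift cur [-0.003  0.026  0.046] shift tgt-frame [-0.003  0.026  0.046] F [-0.2 -0.4 -1. ] open 0.176 t 15.65 q [-0.42  0.35  0.38  2.02 -0.18  0.81  1.35]
```

View pics/t9.png

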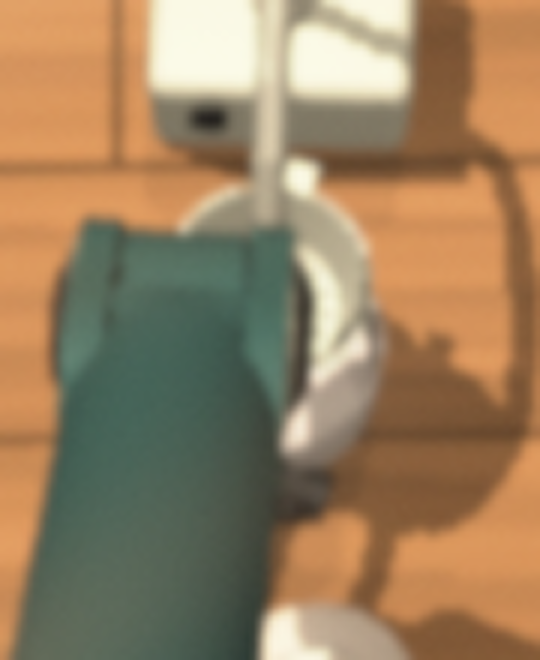

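View pics/s9.png

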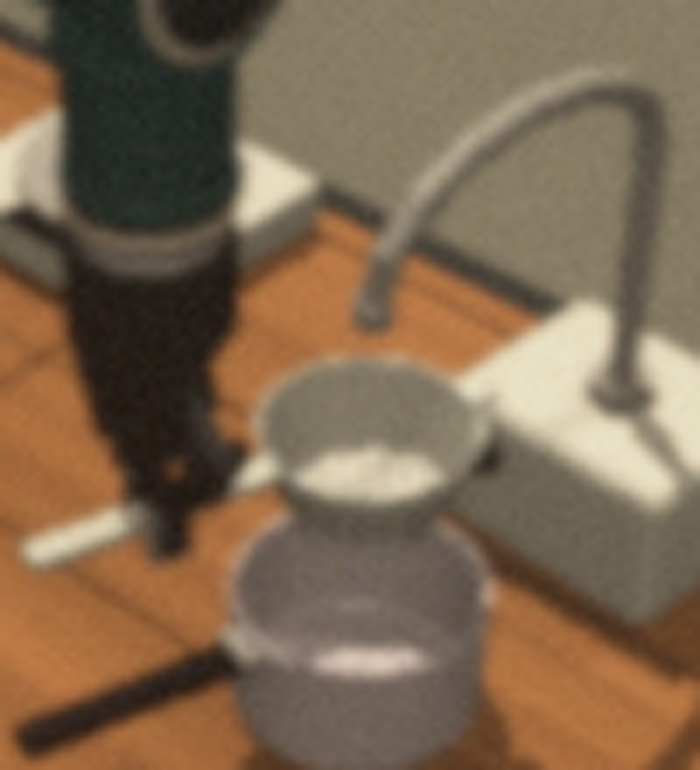

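View pics/w9.png

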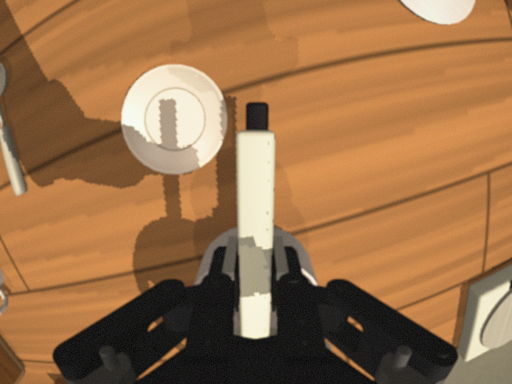

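The side rim now spans 255–491 with its top at 355, against a predicted 252–484 and 352. The top view's right edge is 373 against 374. So the bowl is centred near (626,-15.5), level, and the pot hasn't moved. Handing in.

```bash
python3 -c "
from h import *
s=manip.state(); print(s['t'],s['tcp_pos'],abs(s['joint_velocities']).max())
print(manip.sign_off())"
```

```text
15.65 [515.32220675  18.48016773 169.27036245] 0.002205788255061557
the job is handed in; nothing more can be done
None
```

I slid the pot by its handle until its mark was under the spout and left it standing there. I then picked up the sieve and handed the job in at 15.65 s, with the arm still holding the sieve level above the pot.

- **Pot:** after release, the mark measured (625.3, -12.5) in the top view, against a spout tip estimated at (626, -14.5). That leaves it about 2 mm off, which is about as good as the camera calibration. During the slide the wrist force stayed within a few newtons and the tool height held to within about 0.3 mm. Once the sieve was in place, the pot's outline in the side view was unchanged.
- **Sieve:** the bowl is centred near (626, -15.5). Its underside is at about 135 mm and its rim at about 180 mm, which leaves about 60 mm clear to both pot and spout. The handle end and lug sit where a level sieve would put them, and the arm was still.
- **Disagreements:** the estimates of the sieve's starting centre differed by up to about 8 mm between views. I found a 5 mm offset when the sieve was over the pot and corrected it.
- **Not checked:** the pot mark itself could not be seen at the end, because the arm and sieve hid it. I did not measure the bystanders again, but nothing went near them and they looked untouched in the last pictures they appear in.

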